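# Charge the dryer canister with ceramic balls

### The job

Using the steel scoop, take the ceramic balls out of the tray and tip them into the open canister: at least five of the six must end up inside it, and one left over must stay in the tray, none spilt. Do not touch the balls with the fingers, and be gentle with the tray, which stands on a bench scale: do not press or shove it hard (40 N overloads it). Then set the empty scoop down upright on its rubber mat, and leave the other things on the bench where they are.

Things in the scene. Friction and masses are not known exactly. Their poses are not given: they have to be found in the camera images.
- scoop: Loose bench scoop, 140 to 240 g: steel pan 66 mm long (x), 62 wide (y), floor 2 mm thick, side walls 24 mm high (ending 12 mm short of the lip), back wall 28 mm; open on top and at the front lip. Origin: centre of the pan underside; x points to the lip, z up. Back of pan at x = -33 mm; behind it an upright (to x = -39) rises to the handle. Starts standing on the mat, lip roughly away from the robot.
- scoop_lip (a point): Middle of the front lower edge (lip) of the scoop pan: x = +33 mm, z = 0 in the scoop frame.
- scoop_handle (a point): Grip point on the handle: x = -85 mm, z = 72 mm in the scoop frame. The handle is a straight level black bar along the scoop x axis, 14 mm wide (y), 18 mm tall, from x = -33 to -133 mm, its centre line 72 mm above the pan underside.
- tray: Fixed open dark steel tray on a low white bench scale (170 x 130 x 20 mm). Origin under its centre, on the bench; x along its length. Inside 212 mm (x) by 72 mm (y), floor 24 mm and rim 56 mm above the bench, walls 4 mm. The +x end points roughly to the robot's right; the balls start towards it, none behind x = -18 mm, so the pan fits in at the -x end.
- canister: Fixed round open steel canister, upright, flared at the mouth. Origin at the centre of its underside, on the bench, z up. Rim 94 mm above the bench, outer radius there 62 mm, inner radius 58 mm; it narrows to an inner radius of 42 mm below 70 mm height; inner floor 12 mm above the bench.
- canister_mouth (a point): Centre of the open mouth of the canister, level with the rim, 94 mm above the bench.
- blanked: Fixed second canister of the same shape, but closed by a flat steel blank with a small boss on top (112 mm high in all). Not to be filled. The two canisters may change places. Origin under its centre, on the bench.
- mat: Fixed black rubber mat, 220 mm (x) by 130 mm (y), 3 mm thick, where the scoop starts and must be put back. Origin under its centre, on the bench.
- ball0: Loose white glazed ceramic ball, slippery (friction about 0.25), diameter 19 mm, 13 g, rolls freely. Origin at its centre.
- ball1: Loose white glazed ceramic ball, slippery (friction about 0.25), diameter 19 mm, 13 g, rolls freely. Origin at its centre.
- ball2: Loose white glazed ceramic ball, slippery (friction about 0.25), diameter 19 mm, 13 g, rolls freely. Origin at its centre.
- ball3: Loose white glazed ceramic ball, slippery (friction about 0.25), diameter 19 mm, 13 g, rolls freely. Origin at its centre.
- ball4: Loose white glazed ceramic ball, slippery (friction about 0.25), diameter 19 mm, 13 g, rolls freely. Origin at its centre.
- ball5: Loose white glazed ceramic ball, slippery (friction about 0.25), diameter 19 mm, 13 g, rolls freely. Origin at its centre.
- pen_a: Loose marker pen, 130 mm long, 13 mm thick, lying on the bench; leave alone. Origin under its middle.
- pen_b: Loose marker pen like pen_a; leave alone.
- dish: Loose shallow amber glass dish, 88 mm across, 15 mm high; leave alone. Origin under its centre.
- spanner: Loose steel spanner, 150 mm long, lying on the bench; leave alone.
- clamp: Loose steel pipe clamp ring, 72 mm across, 20 mm high; leave alone. Origin under the centre of the ring.
- gasket: Loose flat rubber ring, 60 mm across, 6 mm thick; leave alone. Origin under its centre.
Mind the look-alikes: they are no part of the job. Leave any orange look-alike of the tray alone.

How it is judged (in metres and radians):
On the way:
1. a ball is carried in the scoop, clear above the tray ((((x of ball0 in the frame of scoop between -0.036 and 0.036 m and y of ball0 in the frame of scoop between -0.032 and 0.032 m and z of ball0 in the frame of scoop between 0 and 0.05 m) and height (world z) of ball0 above 0.085 m) or ((x of ball1 in the frame of scoop between -0.036 and 0.036 m and y of ball1 in the frame of scoop between -0.032 and 0.032 m and z of ball1 in the frame of scoop between 0 and 0.05 m) and height (world z) of ball1 above 0.085 m) or ((x of ball2 in the frame of scoop between -0.036 and 0.036 m and y of ball2 in the frame of scoop between -0.032 and 0.032 m and z of ball2 in the frame of scoop between 0 and 0.05 m) and height (world z) of ball2 above 0.085 m) or ((x of ball3 in the frame of scoop between -0.036 and 0.036 m and y of ball3 in the frame of scoop between -0.032 and 0.032 m and z of ball3 in the frame of scoop between 0 and 0.05 m) and height (world z) of ball3 above 0.085 m) or ((x of ball4 in the frame of scoop between -0.036 and 0.036 m and y of ball4 in the frame of scoop between -0.032 and 0.032 m and z of ball4 in the frame of scoop between 0 and 0.05 m) and height (world z) of ball4 above 0.085 m) or ((x of ball5 in the frame of scoop between -0.036 and 0.036 m and y of ball5 in the frame of scoop between -0.032 and 0.032 m and z of ball5 in the frame of scoop between 0 and 0.05 m) and height (world z) of ball5 above 0.085 m))), for 0.2 s.
At the end, for the whole second after the job is handed in: At least five of the six balls lie in the canister (within 42 mm of its axis, under 60 mm high), any other in the tray; the scoop stands upright (0.15 rad) and at rest on the mat, its pan centre within 110 mm along and 65 mm across of the mat centre ((((horizontal distance between ball0 and canister below 0.042 m and z of ball0 in the frame of canister below 0.06 m) and (horizontal distance between ball1 and canister below 0.042 m and z of ball1 in the frame of canister below 0.06 m) and (horizontal distance between ball2 and canister below 0.042 m and z of ball2 in the frame of canister below 0.06 m) and (horizontal distance between ball3 and canister below 0.042 m and z of ball3 in the frame of canister below 0.06 m) and (horizontal distance between ball4 and canister below 0.042 m and z of ball4 in the frame of canister below 0.06 m)) or ((horizontal distance between ball0 and canister below 0.042 m and z of ball0 in the frame of canister below 0.06 m) and (horizontal distance between ball1 and canister below 0.042 m and z of ball1 in the frame of canister below 0.06 m) and (horizontal distance between ball2 and canister below 0.042 m and z of ball2 in the frame of canister below 0.06 m) and (horizontal distance between ball3 and canister below 0.042 m and z of ball3 in the frame of canister below 0.06 m) and (horizontal distance between ball5 and canister below 0.042 m and z of ball5 in the frame of canister below 0.06 m)) or ((horizontal distance between ball0 and canister below 0.042 m and z of ball0 in the frame of canister below 0.06 m) and (horizontal distance between ball1 and canister below 0.042 m and z of ball1 in the frame of canister below 0.06 m) and (horizontal distance between ball2 and canister below 0.042 m and z of ball2 in the frame of canister below 0.06 m) and (horizontal distance between ball4 and canister below 0.042 m and z of ball4 in the frame of canister below 0.06 m) and (horizontal distance between ball5 and canister below 0.042 m and z of ball5 in the frame of canister below 0.06 m)) or ((horizontal distance between ball0 and canister below 0.042 m and z of ball0 in the frame of canister below 0.06 m) and (horizontal distance between ball1 and canister below 0.042 m and z of ball1 in the frame of canister below 0.06 m) and (horizontal distance between ball3 and canister below 0.042 m and z of ball3 in the frame of canister below 0.06 m) and (horizontal distance between ball4 and canister below 0.042 m and z of ball4 in the frame of canister below 0.06 m) and (horizontal distance between ball5 and canister below 0.042 m and z of ball5 in the frame of canister below 0.06 m)) or ((horizontal distance between ball0 and canister below 0.042 m and z of ball0 in the frame of canister below 0.06 m) and (horizontal distance between ball2 and canister below 0.042 m and z of ball2 in the frame of canister below 0.06 m) and (horizontal distance between ball3 and canister below 0.042 m and z of ball3 in the frame of canister below 0.06 m) and (horizontal distance between ball4 and canister below 0.042 m and z of ball4 in the frame of canister below 0.06 m) and (horizontal distance between ball5 and canister below 0.042 m and z of ball5 in the frame of canister below 0.06 m)) or ((horizontal distance between ball1 and canister below 0.042 m and z of ball1 in the frame of canister below 0.06 m) and (horizontal distance between ball2 and canister below 0.042 m and z of ball2 in the frame of canister below 0.06 m) and (horizontal distance between ball3 and canister below 0.042 m and z of ball3 in the frame of canister below 0.06 m) and (horizontal distance between ball4 and canister below 0.042 m and z of ball4 in the frame of canister below 0.06 m) and (horizontal distance between ball5 and canister below 0.042 m and z of ball5 in the frame of canister below 0.06 m))) and ((horizontal distance between ball0 and canister below 0.042 m and z of ball0 in the frame of canister below 0.06 m) or (x of ball0 in the frame of tray between -0.11 and 0.11 m and y of ball0 in the frame of tray between -0.04 and 0.04 m and z of ball0 in the frame of tray between 0.02 and 0.05 m)) and ((horizontal distance between ball1 and canister below 0.042 m and z of ball1 in the frame of canister below 0.06 m) or (x of ball1 in the frame of tray between -0.11 and 0.11 m and y of ball1 in the frame of tray between -0.04 and 0.04 m and z of ball1 in the frame of tray between 0.02 and 0.05 m)) and ((horizontal distance between ball2 and canister below 0.042 m and z of ball2 in the frame of canister below 0.06 m) or (x of ball2 in the frame of tray between -0.11 and 0.11 m and y of ball2 in the frame of tray between -0.04 and 0.04 m and z of ball2 in the frame of tray between 0.02 and 0.05 m)) and ((horizontal distance between ball3 and canister below 0.042 m and z of ball3 in the frame of canister below 0.06 m) or (x of ball3 in the frame of tray between -0.11 and 0.11 m and y of ball3 in the frame of tray between -0.04 and 0.04 m and z of ball3 in the frame of tray between 0.02 and 0.05 m)) and ((horizontal distance between ball4 and canister below 0.042 m and z of ball4 in the frame of canister below 0.06 m) or (x of ball4 in the frame of tray between -0.11 and 0.11 m and y of ball4 in the frame of tray between -0.04 and 0.04 m and z of ball4 in the frame of tray between 0.02 and 0.05 m)) and ((horizontal distance between ball5 and canister below 0.042 m and z of ball5 in the frame of canister below 0.06 m) or (x of ball5 in the frame of tray between -0.11 and 0.11 m and y of ball5 in the frame of tray between -0.04 and 0.04 m and z of ball5 in the frame of tray between 0.02 and 0.05 m)) and x of scoop in the frame of mat between -0.11 and 0.11 m and y of scoop in the frame of mat between -0.065 and 0.065 m and z of scoop in the frame of mat between -0.002 and 0.008 m and angle between scoop's own z axis and vertical below 0.15 rad and linear speed of scoop below 0.02 m/s); the robot touches nothing.
It fails at once if the fingers touch a ball (contact force between the fingers and ball0 above 0.3 N or contact force between the fingers and ball1 above 0.3 N or contact force between the fingers and ball2 above 0.3 N or contact force between the fingers and ball3 above 0.3 N or contact force between the fingers and ball4 above 0.3 N or contact force between the fingers and ball5 above 0.3 N).
It fails at once if the tray is pressed or shoved with more than 40 N (contact force between any of scoop, the arm, the fingers and tray above 40 N).
It fails at once if another thing on the bench is moved by more than 25 mm (distance of any of pen_a, pen_b, dish, spanner, clamp, gasket from where it was at the start of the episode above 0.025 m).
It also fails if it takes over 72 s, if anything falls off the work surface, if the arm or the gripper's body presses on something with over 40 N, if the wrist force passes 120 N, or if a joint passes its speed limit or range.

### The arm

A 6-joint arm with a two-finger parallel gripper is mounted at the origin on the work surface. World frame = base frame: x ahead of the robot, y to its left, z up, the work surface at z = 0. Lengths are in mm, angles in rad, forces in N, time in s.
With the tool pointing down it reaches from about 425 to 950 mm from the base axis. Payload 3.5 kg.
Tool frame: the origin (TCP) lies midway between the tips of the shut fingers; the grasp point (between the pads) lies 19 mm behind it (hold_point_z is the distance from the TCP to the grasp point, in mm); z points along the fingers, y is the line along which they close (so a half turn about z gives the same grasp; the last joint's range is limited). The gripper opens to 85 mm and grips with 20 to 120 N. Pads are 22 mm wide; open, the fingers measure 114 mm over their backs; the gripper's body (76 mm by 85 mm) begins 54 mm behind the grasp point. The pads swing forward as they close: fully open they stand 13 mm farther back than shut.
Start: joints at [-1.402, 0.286, 1.577, -0, 1.279, -0.15], TCP at [211.587, -640.966, 231.325] pointing down, gripper open.
Joint ranges: [-2.77, 2.77], [-0.9, 2.22], [0.21, 2.48], [-1.53, 4.67], [0.24, 2.81], [-2.84, 2.84]. Speed limits (rad/s): [2.79, 2.79, 3.14, 3.14, 3.14, 3.14].

### API

Orientations are given as a unit quaternion [w, x, y, z].
In Python, from workcell import * gives the robot as it stands. Calls block until the motion is done:
- move_to(position, orientation): joint-space move of the TCP to a pose.
- movel(position, orientation=None, rate=150, f_stop=None): straight line of the TCP; orientation=None keeps the orientation; rate is the mean speed in mm/s. With f_stop (N) it stops when the force on the tool has changed by that much, and returns True; else False.
- movej(angles): joint-space move.
- gripper_to(opening): finger opening in mm; the grip force is fixed at half the most; returns when the fingers have stopped.
- sleep(seconds).
- solve_ik(position, orientation): joint angles nearest the present ones, or None.
- grab_frame(name): name is "scene" or "side" or "wrist"; returns a dict with "img" (400x640x3 uint8, blue, green, red), "range_z" (400x640 float32, mm along the optical axis (not along the pixel's ray), 0 where there is no reading), "fx", "fy", "cx", "cy" (pixels), "origin" and "rotation" of the camera in the world; the wrist camera has in their place "tool_from_camera" (4x4, takes a point from camera to tool coordinates, whose origin is the TCP and whose axes are the flange's). Camera axes: x right, y down, z forward; pixel columns grow to the right and rows downward; lengths in mm; the calibration is good to about 2 mm. A picture is of the moment at which its call begins: read the wrist's pose just before it.
A pose or a line that the arm cannot do raises IKError and nothing moves.
- job_done(): hands the job in; it is judged then, once.
Readings, each from a call of its own:
- current_clock(): time.
- current_joint_positions(): joint angles.
- current_dq(): joint speeds.
- current_effort(): joint torques, N m.
- current_tcp_pos(): TCP position.
- current_tcp_rot(): TCP orientation.
- current_contact_force(): force on the tool from outside, world axes, zero at the start.
- current_ft_torque(): the same for the moment, N m.
- current_gripper_width(): finger opening in mm.
- current_finger_force(): force on a finger pad.
Only numpy, scipy, OpenCV 4.12 (cv2) and the standard library are available. Lean on these libraries where they do the work, as an engineer would, in place of code of your own. Each camera call takes 0.05 s, during which the arm holds its last target. There are 200 camera calls.

## Working session

There is one attempt and no reset: what is moved stays moved. The work goes in short steps, each a Python script; the robot and the scene stay as the last script left them, time stands still between calls to the robot, and variables do not carry over. Pictures are saved under pics/ and viewed, at most 10 in all, crops included, and the job is handed in when it is done.

```bash
ls; mkdir -p pics
cat > h.py <<'E'
from workcell import *
import numpy as np, cv2
from scipy.spatial.transform import Rotation as R
def cloud(f):
    z=f["range_z"].astype(float); v,u=np.mgrid[:z.shape[0],:z.shape[1]]
    c=np.dstack([(u-f["cx"])/f["fx"]*z,(v-f["cy"])/f["fy"]*z,z])
    if "origin" in f: Rm,o=np.array(f["rotation"]),np.array(f["origin"])
    else: Rm,o=f["Rw"],f["ow"]
    p=c@Rm.T+o; p[z<=0]=np.nan
    return p
def wrist():
    p=np.array(current_tcp_pos());q=np.array(current_tcp_rot());f=grab_frame("wrist")
    T=np.array(f["tool_from_camera"]);Q=R.from_quat(q[[1,2,3,0]]).as_matrix()
    f["Rw"]=Q@T[:3,:3];f["ow"]=Q@T[:3,3]+p
    return f
E
python3 - <<'E'
from h import *
for n in("scene","side"):
    f=grab_frame(n); cv2.imwrite(f"pics/{n}0.png",f["img"]); np.savez(f"{n}0.npz",**f)
    print(n,np.round(f["origin"]),np.round(f["rotation"],2).tolist(),f["fx"],f["img"].shape)
    p=cloud(f); print(np.isfinite(p[...,0]).mean())
print(current_tcp_rot(),current_clock())
E
```

```text
pics
scene [1048.  315.  681.] [-0.2, 0.44, 0.8, -0.36] 362.37532137436256 (400, 640, 3)Traceback (most recent call last):
  File "<stdin>", line 5, in <module>
  File "h.py", line 9, in cloud
    p=c@Rm.T+o; p[z<=0]=np.nan
      ~^~~~~
ValueError: matmul: Input operand 1 has a mismatch in its core dimension 0, with gufunc signature (n?,k),(k,m?)->(n?,m?) (size 4 is different from 3)
```

```bash
sed -i 's/Rm,o=np.array(f\["rotation"\]),np.array(f\["origin"\])/Rm,o=R.from_quat(np.array(f["rotation"])[[1,2,3,0]]).as_matrix(),np.array(f["origin"])/' h.py
python3 - <<'E'
from h import *
for n in("scene","side"):
    f=grab_frame(n); cv2.imwrite(f"pics/{n}0.png",f["img"]); np.savez(f"{n}0.npz",**f)
    p=cloud(f); print(n,np.round(f["origin"]),f["fx"],np.isfinite(p[...,0]).mean(),np.nanpercentile(p[...,2],[5,25,50,75,95]))
print(current_tcp_rot(),current_clock())
E
```

```text
scene [1048.  315.  681.] 362.37532137436256 0.99219921875 [-747.99873626   -2.52144397    0.98376711   16.67408345  256.11235063]
side [148. 870. 768.] 495.9888621726729 0.99600390625 [-1.73927731e+02 -2.97617432e+00 -6.19518662e-02  1.27811117e+02
  3.51784222e+02]
[-9.30142481e-04  9.87321422e-01  1.58731040e-01 -2.95330605e-05] 0.15
```

View pics/scene0.png

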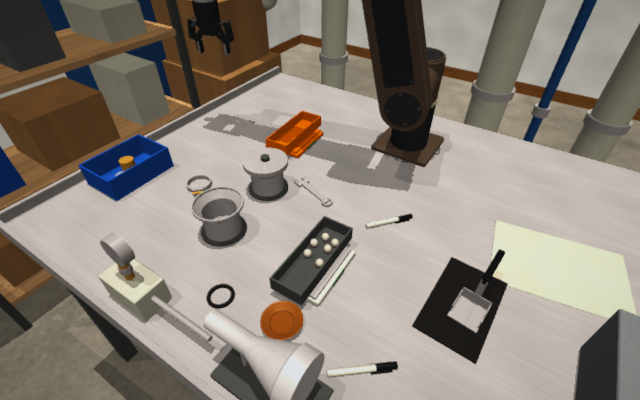

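View pics/side0.png

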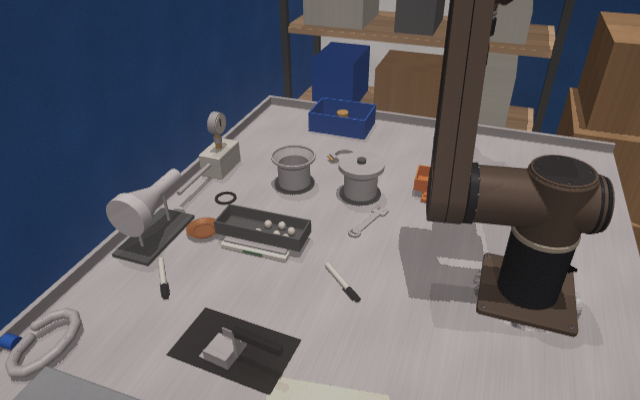

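Run:
```python
from h import *
F={n:dict(np.load(f"{n}0.npz")) for n in("scene","side")}
C={n:cloud(F[n]) for n in F}
boxes={"tray":{"scene":(265,212,360,308),"side":(208,200,318,255)},
"mat":{"scene":(405,240,515,365),"side":(160,300,305,390)},
"can":{"scene":(190,180,250,248),"side":(268,143,320,196)},
"blank":{"scene":(240,150,292,200),"side":(335,150,388,205)}}
def sel(o,n):
    x0,y0,x1,y1=boxes[o][n]; p=C[n][y0:y1,x0:x1].reshape(-1,3); c=F[n]["img"][y0:y1,x0:x1].reshape(-1,3)
    k=np.isfinite(p[:,0]); return p[k],c[k].astype(int)
def rect(p):
    r=cv2.minAreaRect(p[:,:2].astype(np.float32)); return np.round(np.array(r[0]),1),np.round(r[1],1),round(r[2],2)
for n in F:
    p,c=sel("tray",n); k=(p[:,2]>50)&(p[:,2]<62)&(c.max(1)<110); print(n,"tray rim",rect(p[k]),np.median(p[k][:,2]),k.sum())
    b=(c.min(1)>140)&(p[:,2]>30)&(p[:,2]<50)
    print(" balls",p[b].mean(0),p[b].min(0),p[b].max(0))
    p,c=sel("mat",n); k=(abs(p[:,2])<8)&(c.max(1)<60); print(" mat",rect(p[k]),k.sum(),np.median(p[k],0))
    k=(p[:,2]>62)&(p[:,2]<95); q=p[k];print(" handle",rect(q),k.sum(),q[:,2].max())
    m=q[:,:2].mean(0);u=np.linalg.svd(q[:,:2]-m)[2][0];t=(q[:,:2]-m)@u;print("   ends",m+u*t.min(),m+u*t.max(),"ang",np.arctan2(u[1],u[0]))
    k=(p[:,2]>8)&(p[:,2]<40); print(" pan",rect(p[k]),k.sum(),np.percentile(p[k][:,2],[5,50,95]))
    for o in("can","blank"):
        p,c=sel(o,n); k=(p[:,2]>86)&(p[:,2]<100); q=p[k]
        ci=cv2.minEnclosingCircle(q[:,:2].astype(np.float32)); print(" ",o,ci,k.sum())
```

```text
scene tray rim (array([612.1,  18.7]), array([220.,  79.]), 1.16) 55.48459252010531 564
 balls [579.75397874  18.0875142   40.81087863] [538.16213183 -12.18367719  35.55899876] [623.46279738  43.80123586  44.92431719]
 mat (array([522.9, 338.3]), array([128.1, 220.5]), 86.9) 4116 [555.14395054 327.51173736   3.63231023]
 handle (array([456.4, 363.1]), array([ 14., 100.]), 83.14) 314 86.68120541531812
   ends [406.8092062  369.28899562] [506.0769354  357.12098335] ang -0.12196927725493575
 pan (array([537. , 353.4]), array([61.8, 69. ]), 83.18) 361 [ 8.38405233 23.22856247 33.35285567]
  can ((637.3947143554688, -242.6878662109375), 63.140113830566406) 465
  blank ((494.1923828125, -229.08932495117188), 105.88019561767578) 219
side tray rim (array([610.7,  20. ]), array([221.3,  85.8]), 1.06) 53.19784386903484 487
 balls [571.83456957  11.51546935  38.94294064] [534.51701411 -15.23985539  30.67935049] [619.63305683  38.54437674  43.18108596]
 mat (array([521. , 340.6]), array([132.3, 220.1]), 86.4) 4332 [499.19904428 351.76483107   1.226358  ]
 handle (array([456.2, 366.7]), array([ 16.4, 101.9]), 84.36) 619 85.20291259549367
   ends [506.9973875  363.41629922] [405.75263286 374.62493483] ang 3.0313333395728805
 pan (array([528.8, 357.5]), array([63.9, 63.6]), 82.48) 412 [ 9.47807724 19.24812702 32.93415185]
  can ((639.5029907226562, -239.00057983398438), 65.4005126953125) 242
  blank ((443.3293762207031, -249.68663024902344), 64.67467498779297) 639
```

```bash
cat >> h.py <<'E'
RT=np.diag([-1.,1,-1])
TRAY=np.array([611.7,19.3]); TY=np.pi+0.019; CAN=np.array([638.,-241.]); CY=np.pi+np.arctan2(-241,638)
G=np.array([-85.,0,53.]) # tcp in scoop frame
def pose(p,yaw,pitch=0,ref=(0,0,0)):
    "scoop point ref at world p; pitch>0 lip down"
    Rs=R.from_euler("ZY",[yaw,pitch]).as_matrix()
    q=R.from_matrix(Rs@RT).as_quat()
    return (np.array(p,float)+Rs@(G-np.array(ref,float))).tolist(), q[[3,0,1,2]].tolist()
def T(x,y,z):  # tray frame to world
    c,s=np.cos(TY),np.sin(TY); return [TRAY[0]+c*x-s*y,TRAY[1]+s*x+c*y,z]
LIP=(33,0,0); BACK=(-39,0,0)
E
python3 - <<'E'
from h import *
f=dict(np.load("scene0.npz")); p=cloud(f).reshape(-1,3)
g=dict(np.load("side0.npz")); p=np.vstack([p,cloud(g).reshape(-1,3)])
p=p[np.isfinite(p[:,0])&(p[:,2]>60)]
H,_,_=np.histogram2d(p[:,0],p[:,1],bins=[np.arange(400,1001,50),np.arange(-400,451,50)])
for i,x in enumerate(range(400,1000,50)):
    r=[]
    for j,y in enumerate(range(-400,450,50)):
        k=(p[:,0]>=x)&(p[:,0]<x+50)&(p[:,1]>=y)&(p[:,1]<y+50); r.append("%4d"%(np.percentile(p[k,2],98)if k.sum()>3 else 0))
    print(x,*r)
for nm,a in [("grasp",pose([538,354.5,3],-0.115)),("lift",pose([538,354.5,140],-0.115)),("trayhi",pose(T(-64,0,120),TY)),("traylo",pose(T(-64,0,25),TY)),("end",pose(T(106,0,25),TY,0,LIP)),("endtilt",pose(T(30,0,30),TY,-.35,BACK)),
 ("can0",pose([*CAN,170],CY,-.35,LIP)),("can45",pose([*CAN,110],CY,.8,LIP)),("can60",pose([*CAN,110],CY,1.05,LIP))]:
    j=solve_ik(*a); print(nm,np.round(a[0]),None if j is None else np.round(j,2))
E
```

```text
400    0  103  113  110  102    0    0    0    0    0    0    0    0    0    0   85    0
450    0  103  111  106  102    0    0    0    0    0    0    0    0    0    0   86    0
500    0    0  102  102    0    0    0    0    0    0    0    0    0    0    0   85    0
550    0    0   95   94   95    0    0    0    0    0    0    0    0    0    0    0    0
600    0   95   94   82   95    0    0    0    0    0    0    0    0    0    0    0    0
650    0   93   95   95   95    0    0    0    0    0    0    0    0    0    0    0    0
700    0    0    0    0    0    0    0    0    0    0    0    0    0    0    0    0    0
750    0    0    0    0    0    0    0    0    0    0    0    0    0    0    0    0    0
800    0   68   72   71   70    0    0    0    0  128  152  155    0    0    0    0    0
850    0   72  182  181   72    0    0  129  129  138  159  161    0    0    0    0    0
900    0   72   72   73   73    0    0    0    0    0  148  151    0    0    0    0    0
950    0    0    0    0    0    0    0    0    0    0    0    0    0    0    0    0    0
grasp [454. 364.  56.] [ 0.5   0.29  1.92 -0.    0.93 -0.95]
lift [454. 364. 193.] [ 0.5   0.12  1.85 -0.    1.18 -0.95]
trayhi [761.  22. 173.] [-0.1   0.52  1.38 -0.    1.24  1.45]
traylo [761.  22.  78.] [-0.1   0.61  1.43 -0.    1.1   1.45]
end [624.  20.  78.] [-0.13  0.34  1.81 -0.    0.99  1.42]
endtilt [643.  20.  64.] [-0.11  0.58  1.53 -0.04  1.38  1.46]
can0 [ 759. -287.  179.] [-0.47  0.84  0.9  -0.04  1.74  1.46]
can45 [ 679. -257.  232.] [-0.55  0.08  1.96  0.41  0.34  1.05]
can60 [ 650. -246.  239.] None
```

Run:
```python
from h import *
S=[538.,354.8]
move_to(*pose([*S,160],-0.115))
gripper_to(45)
f=wrist(); cv2.imwrite("pics/w1.png",f["img"])
p=cloud(f).reshape(-1,3); c=f["img"].reshape(-1,3)
k=(p[:,2]>76)&(p[:,2]<92)&(abs(p[:,1]-360)<60)&(p[:,0]<540)&(p[:,0]>380)&(c.max(1)<90)
r=cv2.minAreaRect(p[k][:,:2].astype(np.float32)); print(r,k.sum(),np.median(p[k][:,2]))
print(current_clock(),current_tcp_pos())
```

```text
((452.4493713378906, 365.9629211425781), (13.9232759475708, 97.99282836914062), 83.15046691894531) 1686 83.73601084835391
4.275 [453.54056378 364.55327145 212.96748571]
```

View pics/w1.png

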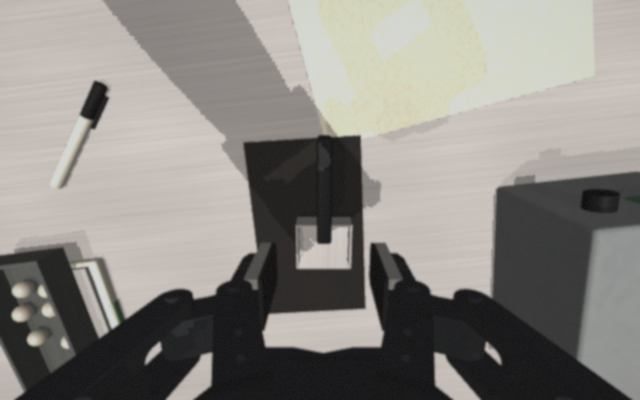

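Run:
```python
from h import *
S=[537.5,355.4];y=-0.12
print(movel(*pose([*S,30],y),rate=150))
print(movel(*pose([*S,3],y),rate=50,f_stop=8),current_tcp_pos(),current_contact_force())
gripper_to(5); print(current_gripper_width(),current_finger_force())
movel(*pose([*S,20],y),rate=60)
movel(*pose([*S,160],y),rate=200); sleep(.2)
print(current_contact_force(),current_gripper_width(),current_clock())
# via and turn to tray
print(np.round(solve_ik(*pose(T(-62,0,150),TY)),2))
move_to(*pose(T(-62,0,150),TY)); print(current_clock(),current_tcp_pos())
f=wrist(); cv2.imwrite("pics/w2.png",f["img"]); np.savez("w2.npz",**f)
p=cloud(f).reshape(-1,3); c=f["img"].reshape(-1,3)
k=(p[:,2]>50)&(p[:,2]<62)&(abs(p[:,1]-20)<60)&(p[:,0]<740)&(p[:,0]>480)&(c.max(1)<90)
q=p[k];print(cv2.minAreaRect(q[:,:2].astype(np.float32)),k.sum(),np.median(q[:,2]))
h=p[(p[:,2]>120)&(np.linalg.norm(p[:,:2]-[675,20],axis=1)<60)]; print("scoop",len(h),h.min(0) if len(h) else 0,h.max(0) if len(h) else 0)
g=grab_frame("scene"); cv2.imwrite("pics/s2.png",g["img"]); np.savez("s2.npz",**g)
```

```text
False
False [453.13425575 365.55065218  55.82918339] [-0.40913651  0.33514627 -0.78981936]
12.908845299324508 60.58185338973999
[ 0.7550103  -0.25765386 -1.723632  ] 13.16064574584735 7.85
[-0.1   0.49  1.36 -0.    1.29  1.45]
9.9083 [758.5783462   22.78765472 203.03044317]
((707.0913696289062, 22.04525375366211), (27.200056076049805, 79.23759460449219), 1.085726022720337) 384 55.795658939563936
scoop 808 [658.50371301   4.93483133 149.8022708 ] [734.95479919  38.238917   232.18517738]
```

View pics/w2.png

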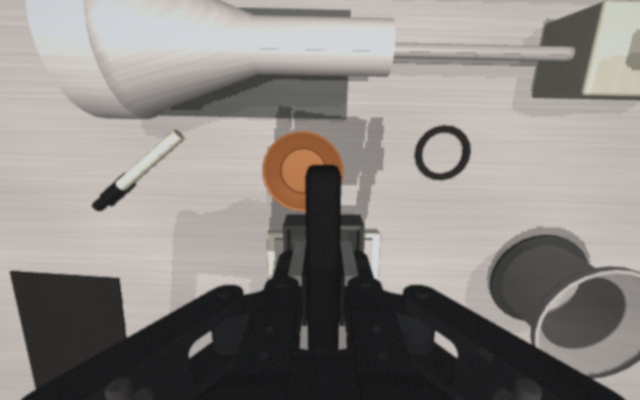

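```bash
sed -i 's/611.7,19.3/611.4,19.8/' h.py
python3 - <<'E'
from h import *
P=0.03
movel(*pose(T(-30,0,70),TY,P,LIP),rate=150)
movel(*pose(T(-30,0,34),TY,P,LIP),rate=80); b=np.array(current_contact_force()); print(b)
print(movel(*pose(T(-30,0,20),TY,P,LIP),rate=15,f_stop=4),current_tcp_pos(),pose(T(-30,0,24),TY,P,LIP)[0],current_contact_force())
z=24+current_tcp_pos()[2]-pose(T(-30,0,24),TY,P,LIP)[0][2]
z0=z+0.6; print("lip z",z)
movel(*pose(T(-30,0,z0),TY,P,LIP),rate=20)
g=grab_frame("scene"); cv2.imwrite("pics/s3.png",g["img"][180:340,220:420].repeat(3,0).repeat(3,1))
print(movel(*pose(T(60,0,z0),TY,P,LIP),rate=60,f_stop=8),current_contact_force(),current_clock())
g=grab_frame("scene"); cv2.imwrite("pics/s4.png",cv2.resize(g["img"][180:340,220:420],None,fx=3.5,fy=3.5))
E
```

```text
[-0.62353586  0.09989566 -1.596678  ]
True [758.16426289  22.54859356  80.0026905 ] [757.7307258021478, 22.580618399374547, 80.51562081259083] [ 0.28510614 -0.3848235   3.69301532]
lip z 23.487069686950548
False [ 2.25755833 -0.12630901  1.85453342] 13.9667
```

View pics/s4.png

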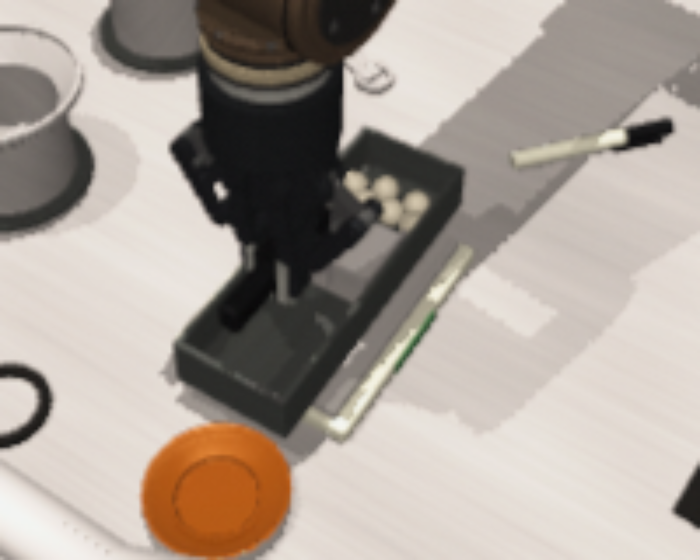

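Run:
```python
from h import *
P=0.03; z0=24.2
off=lambda:TRAY[0]-(np.array(current_tcp_pos())[0]-(pose(T(0,0,0),TY,P,LIP)[0][0]-TRAY[0]))
r=movel(*pose(T(104.5,0,z0),TY,P,LIP),rate=40,f_stop=12); print(r,off(),current_contact_force(),current_clock())
if r:
    sleep(.2); r=movel(*pose(T(104.5,0,z0),TY,P,LIP),rate=20,f_stop=12); print(r,off(),current_contact_force())
sleep(.2)
g=grab_frame("scene"); cv2.imwrite("pics/s5.png",cv2.resize(g["img"][180:290,270:400],None,fx=5,fy=5))
g=grab_frame("side"); cv2.imwrite("pics/d5.png",g["img"])
```

```text
False 102.28961089532572 [5.45214439 1.43305976 1.45168894] 15.2833
```

View pics/s5.png

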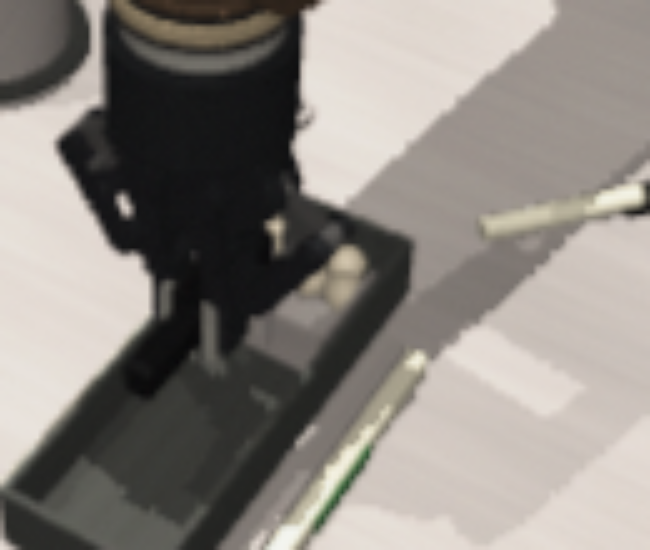

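Run:
```python
from h import *
P=0.03; z0=24.2
off=lambda:TRAY[0]-(np.array(current_tcp_pos())[0]-(pose(T(0,0,0),TY,P,LIP)[0][0]-TRAY[0]))
r=movel(*pose(T(108.5,0,z0),TY,P,LIP),rate=20,f_stop=12); print(r,off(),current_contact_force(),current_clock())
b=off()-72.5
movel(*pose(T(b,0,26),TY,-.15,BACK),rate=30); print(current_contact_force())
movel(*pose(T(b-1,0,32),TY,-.3,BACK),rate=40); print(current_contact_force())
movel(*pose(T(b-2,0,70),TY,-.35,BACK),rate=60); print(current_contact_force())
movel(*pose(T(b-20,0,150),TY,-.35,BACK),rate=120); sleep(.3); print(current_contact_force(),current_clock())
g=grab_frame("scene"); cv2.imwrite("pics/s6.png",cv2.resize(g["img"][110:310,240:400],None,fx=3,fy=3)); np.savez("s6.npz",**g)
```

```text
False 103.54181469636274 [10.62653258  1.33055879  2.41309196] 15.9333
[-0.09673931 -0.33690291 -0.51268113]
[ 0.43696689  0.80444768 -2.39625139]
[ 0.55243821  0.40511749 -2.57136394]
[-0.30282945  0.22898093 -2.64042927] 18.8667
```

View pics/s6.png

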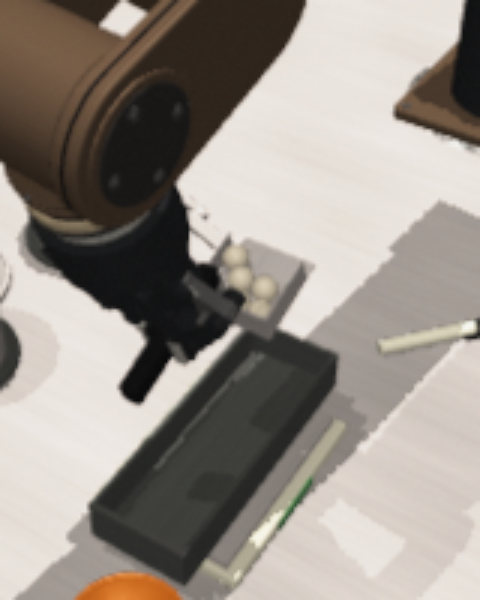

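Run:
```python
from h import *
y=np.pi-.5; d=np.array([np.cos(y),np.sin(y)])
L=CAN-10*d
W=[pose([*L,165],y,-.35,LIP),pose([*L,140],y,-.1,LIP),pose([*L,122],y,.15,LIP),pose([*L,112],y,.4,LIP),pose([*L,106],y,.6,LIP),pose([*L,104],y,.78,LIP)]
J=[solve_ik(*w) for w in W]; print([None if j is None else np.round(j,2).tolist() for j in J])
if any(j is None for j in J): raise SystemExit
cur=np.array(current_tcp_pos()); 
m=pose([*(.5*(L+TRAY)),180],(y+TY)/2,-.35,LIP)
movel(*m,rate=130); movel(*W[0],rate=130); sleep(.2)
print(current_contact_force(),current_clock())
for w in W[1:]: movel(*w,rate=60)
sleep(.6); print(current_contact_force(),current_clock(),current_tcp_pos())
g=grab_frame("scene"); cv2.imwrite("pics/s7.png",cv2.resize(g["img"][130:300,160:380],None,fx=3,fy=3)); np.savez("s7.npz",**g)
```

```text
[[-0.51, 0.87, 0.87, -0.0, 1.75, 1.56], [-0.51, 0.69, 1.12, -0.0, 1.43, 1.56], [-0.51, 0.51, 1.36, 0.0, 1.12, 1.56], [-0.51, 0.34, 1.59, 0.01, 0.81, 1.56], [-0.51, 0.22, 1.77, 0.01, 0.55, 1.55], [-0.51, 0.12, 1.92, 0.03, 0.32, 1.54]]
[ 0.68694308 -0.30058407 -2.93757508] 22.1333
[ 0.43725035 -0.51028982 -1.48221151] 25.2083 [ 687.69046428 -268.11485023  224.63400597]
```

View pics/s7.png

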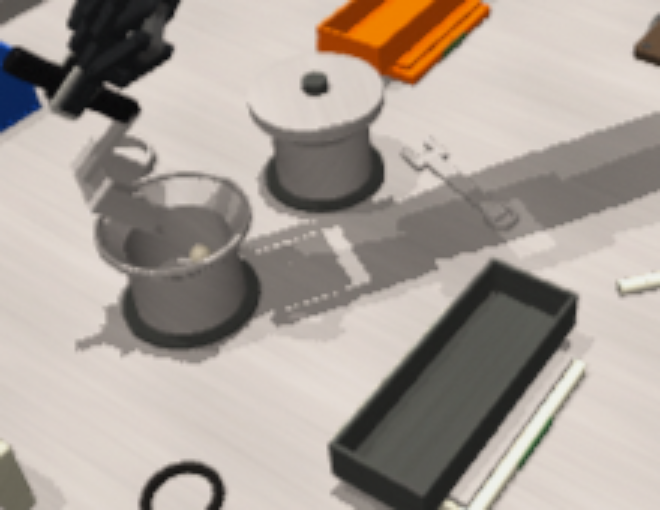

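Run:
```python
from h import *
y=np.pi-.5; d=np.array([np.cos(y),np.sin(y)]); L=CAN-10*d
for w in [pose([*L,125],y,.4,LIP),pose([*L,170],y,0,LIP)]: movel(*w,rate=80)
S=[530.,352.];Y=-0.12
movel(*pose([*(.5*(L+TRAY)),190],(y+TY)/2,0,LIP),rate=150)
g=grab_frame("scene");cv2.imwrite("pics/s8.png",cv2.resize(g["img"][160:260,170:270],None,fx=5,fy=5))
move_to(*pose([*S,160],Y)); print(current_clock(),current_contact_force())
movel(*pose([*S,20],Y),rate=120)
print(movel(*pose([*S,0],Y),rate=15,f_stop=4),current_tcp_pos(),current_contact_force())
sleep(.2); gripper_to(45); sleep(.3)
movel(*pose([*S,60],Y),rate=60)
movel(*pose([*S,160],Y),rate=150); sleep(.1)
f=wrist(); cv2.imwrite("pics/w9.png",f["img"]); p=cloud(f).reshape(-1,3); c=f["img"].reshape(-1,3)
k=(p[:,2]>70)&(p[:,2]<95)&(abs(p[:,1]-360)<60)&(p[:,0]<540)&(p[:,0]>370)&(c.max(1)<90); print(cv2.minAreaRect(p[k][:,:2].astype(np.float32)),np.percentile(p[k][:,2],[10,50,90]))
print(current_clock())
# look into the canister: camera sees ahead of the tool
T0=np.array(f["tool_from_camera"]); print(np.round(T0,2).tolist())
```

```text
29.8917 [-0.90617112 -0.31737047 -2.0815492 ]
True [445.46180992 362.2340378   57.33369276] [-0.25637431 -0.01094943  2.6612574 ]
((444.0528869628906, 362.4166259765625), (13.830790519714355, 98.31513977050781), 83.55618286132812) [82.41587509 83.70674752 84.70208849]
35.15
[[-0.0, -0.96, -0.28, 70.99], [1.0, 0.0, -0.0, 0.59], [0.0, -0.28, 0.96, -142.75], [0.0, 0.0, 0.0, 1.0]]
```

View pics/w9.png

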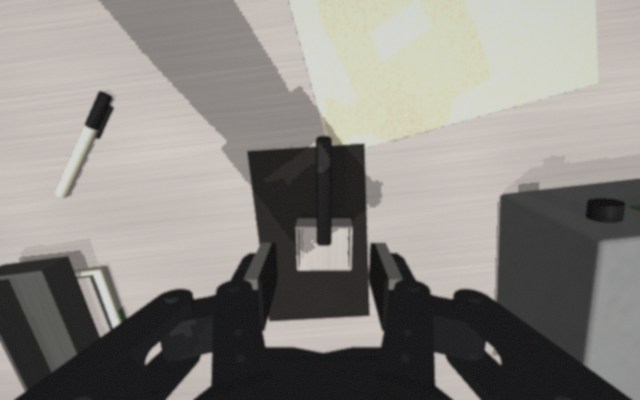

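View pics/s8.png

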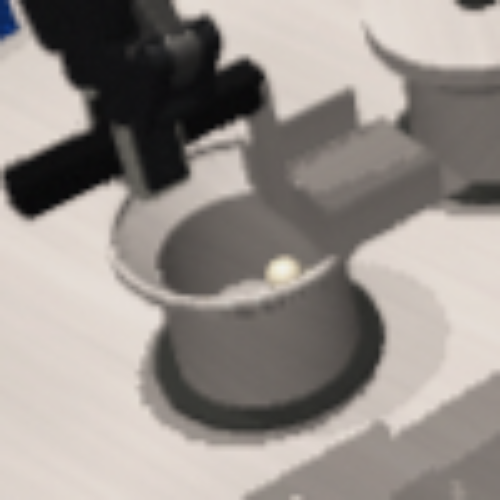

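Run:
```python
from h import *
q=R.from_matrix(R.from_euler("z",np.pi-.35).as_matrix()@np.diag([1,-1,-1.])).as_quat()
d=np.array([np.cos(np.pi-.35),np.sin(np.pi-.35)])
move_to([*(CAN+50*d),300],q[[3,0,1,2]].tolist()); sleep(.2)
f=wrist(); p=cloud(f); hsv=cv2.cvtColor(f["img"],cv2.COLOR_BGR2HSV)
r=np.linalg.norm(p[...,:2]-CAN,axis=2)
m=((r<44)&(p[...,2]>18)&(p[...,2]<70)).astype(np.uint8)
dt=cv2.distanceTransform(m,cv2.DIST_L2,5)
n,l,s,c=cv2.connectedComponentsWithStats((dt>0.55*dt.max()).astype(np.uint8))
print("pix per 19mm",f["fx"]*19/420,dt.max())
for i in range(1,n): print(np.round(c[i]),s[i,4],np.round(np.nanmedian(p[l==i],0)),np.round(np.nanmax(p[l==i][:,2])))
k=(r<44)&(p[...,2]>26)&(p[...,2]<70); print("top pixels",k.sum(),np.nanpercentile(p[k][:,2],[50,99]),"inside px",(r<42).sum())
print(current_clock())
```

```text
pix per 19mm 14.31089253150854 7.1969
[331. 182.] 3 [ 615. -220.   30.] 30.0
[306. 185.] 10 [ 607. -253.   30.] 32.0
[343. 191.] 26 [ 633. -209.   30.] 32.0
[325. 194.] 33 [ 627. -233.   30.] 31.0
[307. 215.] 35 [ 648. -267.   30.] 32.0
[323. 229.] 350 [ 674. -251.   46.] 60.0
top pixels 1511 [37.55283873 69.77107485] inside px 3554
37.5833
```

Run:
```python
from h import *
q=R.from_matrix(R.from_euler("z",np.pi-.35).as_matrix()@np.diag([1,-1,-1.])).as_quat()
d=np.array([np.cos(np.pi-.35),np.sin(np.pi-.35)])
move_to([*(CAN+85*d),300],q[[3,0,1,2]].tolist()); sleep(.2)
f=wrist(); p=cloud(f); img=f["img"].astype(int)
r=np.linalg.norm(p[...,:2]-CAN,axis=2)
for nm,m in (("can",(r<42)&(p[...,2]>24)&(p[...,2]<34)),):
    m=m.astype(np.uint8); n,l,s,c=cv2.connectedComponentsWithStats(m)
    for i in range(1,n):
        if s[i,4]>12: print(nm,np.round(c[i]),s[i,2:],np.round(p[l==i].mean(0)),img[l==i].mean(0).round())
g=grab_frame("scene"); P=cloud(g); x,y,z=P[...,0]-TRAY[0],P[...,1]-TRAY[1],P[...,2]
k=(abs(x)<104)&(abs(y)<34); print("tray interior px",k.sum(),"above floor",(k&(z>30)&(z<50)&(g["img"].min(2)>120)).sum())
```

```text
can [318. 205.] [10  4 26] [ 608. -236.   29.] [113. 121. 127.]
can [331. 207.] [12  6 38] [ 616. -220.   28.] [115. 125. 131.]
can [307. 210.] [12  8 59] [ 609. -253.   29.] [128. 139. 146.]
can [343. 216.] [ 13  12 101] [ 634. -210.   28.] [132. 144. 151.]
can [325. 218.] [ 13  12 124] [ 628. -234.   28.] [152. 165. 170.]
can [318. 242.] [ 60  32 320] [ 659. -256.   29.] [101. 107. 111.]
tray interior px 1649 above floor 0
```

```bash
python3 -c "
from h import *
print(job_done(),current_clock())"
```

```text
the job is handed in; nothing more can be done
the job is handed in; nothing more can be done
```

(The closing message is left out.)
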